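# Lay out a laser marking job on the fixture plate

### The arm

A 6-joint arm with a two-finger parallel gripper is mounted at the origin on the work surface. World frame = base frame: x ahead of the robot, y to its left, z up, the work surface at z = 0. Lengths are in m, angles in rad, forces in N, time in s.
With the tool pointing down it reaches from about 0.25 to 0.8 m from the base axis. Payload 8.5 kg.
Tool frame: the origin (TCP) lies at the very end of the fingers, on their centre line; the grasp point (between the pads) lies 19 mm behind it (manip.hold_point_z is the z of the grasp point in the tool frame, in m); z points along the fingers, y is the line along which they close (so a half turn about z gives the same grasp; the last joint's range is limited). The gripper opens to 85 mm and grips with 20 to 120 N. Pads are 22 mm wide; open, the fingers measure 114 mm over their backs; the gripper's body (76 mm by 85 mm) begins 54 mm behind the grasp point. The pads swing forward as they close: fully open they stand 13 mm farther back than shut.
Start: joints at [1.134, 0.238, -0.013, 1.319, 0, 1.571], TCP at [0.222, 0.476, 0.231] pointing down, gripper open.
Joint ranges: [-2.66, 2.66], [-1.03, 1.9], [-1.14, 1.46], [-1.82, 2.27], [-1.45, 1.34], [-3.14, 3.14]. Speed limits (rad/s): [2.22, 2.22, 2.79, 3.14, 3.14, 3.14].

### API

Orientations are given as [roll, pitch, yaw] about the fixed x, y, z axes, in that order (R = Rz(yaw) Ry(pitch) Rx(roll)).
In Python, from bench import manip gives the robot as it stands. The module is installed in compiled form; this text tells all that it offers.
- The arm moves only by the shell command python3 -m creep 'ROWS' [FORCE]. ROWS is JSON, one flat list of numbers, 7 for each row, row after row: the shift along the tool's x, y, z in cm, then the turn, a rotation vector about the tool's x, y, z in rad, then the closure in counts, from 0 (fully open) to 255 (shut). A call has 1 to 10 rows; each row is the pose to reach, as a shift and turn from the pose commanded when the call began, along the tool's axes at that moment; what a row does not reach only later rows make up. A row lasts 1/8 s, in which the tool goes at most 62.5 mm and 10.7 degrees, less where a joint would pass 70% of its speed; a pose out of reach is approached as far as the arm can. A call with a gripper value outside its range is refused whole. The fingers move at their own pace and stop on an object; FORCE is the grip in N (left out, the last holds). Time passes only in rows, so rows that repeat a pose let the fingers close. It gives the time, the measured TCP pose, the force, the opening and the grip force at its end, in the units of the state.
- manip.state(): the state, without advancing time (a new reading comes with each control period).
- manip.camera(name): name is "side" or "top"; returns (picture, depth): 384x512x3 uint8, blue, green, red; 384x512 float32, m along the optical axis (not along the pixel's ray), 0 where there is no reading.
- manip.camera_params(name): a dict with "camera_matrix" (3x3 intrinsics, pixels), "origin" and "attitude" of the camera in the world. Camera axes: x right, y up, looking along -z (the intrinsics and any distortion apply to the point x, -y, -z); pixel columns grow to the right and rows downward; lengths in m; the calibration is good to about 2 mm. A picture is of the moment at which its call begins. camera_params takes no time and is no camera call.
- manip.job_done(): hands the job in; it is judged then, once.
The state is a dict: "clock": time; "joint_pos": joint angles; "joint_vel": joint speeds; "tau": joint torques, N m; "position": TCP position; "tool_rot": TCP orientation; "force": force on the tool from outside, world axes, zero at the start; "torque": the same for the moment, N m; "width": finger opening in m; "finger_force": force on a finger pad.
Only numpy, scipy, OpenCV 4.12 (cv2) and the standard library are available. Lean on these libraries where they do the work, as an engineer would, in place of code of your own. Each camera call takes 0.05 s, during which the arm holds its last target. There are 200 camera calls.

### The job

Lay out the next marking job on the dark fixture plate: stand the aluminium riser block midway between the red and the blue post, square to the plate, and lay the brass blank centred on top of it. Stand the black power sensor midway between the riser and the red post, in line with the posts, and the green step gauge upright directly behind the riser, on the side away from the robot, with its long side parallel to the line of the posts and a gap of about 30 mm to the riser. Leave the white blank and the dark steel clamp block where they are.

Things in the scene. Friction and masses are not known exactly. Their poses are not given: they have to be found in the camera images.
- plate_mid (a point): Point on the top face of the fixed dark grey fixture plate (160 x 290 mm, 10 mm thick, its top 10 mm above the bench, dotted with small dark holes), midway between the two posts. Its y axis runs along the line of the posts (the plate's long side), its x axis points across the plate away from the robot, z up. The plate reaches 50 mm from this point towards the robot, 110 mm away from it, 145 mm to either side. The plate's place and yaw differ at each start.
- red_post_c (a point): Centre of the red round post fixed upright on the plate: 40 mm in diameter, 30 mm tall, this point 15 mm above the plate's top. It stands 120 mm to one side of the plate_mid point along the plate's y axis; on which side differs at each start.
- blue_post_c (a point): Centre of the blue round post fixed on the plate, same size, 120 mm to the other side (240 mm from the red one).
- riser_c (a point): Centre of the loose aluminium riser block, 50 x 50 mm, 25 mm tall, with four small dark holes in its top; point half-way up (12.5 mm above its underside); x and y axes along its sides, z up. 0.13 to 0.22 kg.
- blank_c (a point): Centre of the loose brass blank, a flat round disc 40 mm in diameter and 18 mm tall; point half-way up, z axis up along the disc's axis. 0.11 to 0.2 kg.
- sensor_c (a point): Centre of the loose black power sensor, an upright round puck 44 mm in diameter and 30 mm tall with an orange ring on its top; point half-way up, z axis up. 0.09 to 0.16 kg.
- gauge_c (a point): Middle of the loose green step gauge, 24 mm along its x axis, 50 mm along its y axis, 30 mm tall; point 15 mm above its underside, z up. The half towards +y is 30 mm tall, the half towards -y only 20 mm. Either end may point to either post. 0.06 to 0.1 kg.
- spare_c (a point): Centre of the loose white ceramic blank with a grey spot on top, 40 mm in diameter, 18 mm tall, point half-way up: not part of the job, leave it.
- clamp_c (a point): Centre of the loose dark steel clamp block with a slot across its top, 45 x 36 mm, 30 mm tall, point half-way up: not part of the job, leave it.
Not all that is in view belongs to the job. Of the things shaped like the part that bears blank_c, the brass one is meant.

How it is judged:
At the end, for the whole second after the job is handed in: Riser within 12 mm of midway and 12 deg of square; blank flat on it within 12 mm; sensor 46-76 mm from riser, 44-74 mm from red post, within 15 mm of the posts' line; gauge behind, 55-80 mm from riser (centres), within 15 mm sideways of midway, within 12 deg; all upright, on the plate, at rest (horizontal distance between riser_c and plate_mid below 0.012 m and height (world z) of riser_c between 0.019 and 0.026 m and (angle between the x axis of riser_c and the x axis of plate_mid, either way round below 0.21 rad or angle between the x axis of riser_c and the y axis of plate_mid, either way round below 0.21 rad) and horizontal distance between blank_c and riser_c below 0.012 m and height (world z) of blank_c between 0.04 and 0.048 m and horizontal distance between sensor_c and riser_c between 0.046 and 0.076 m and horizontal distance between sensor_c and red_post_c between 0.044 and 0.074 m and x of sensor_c in the frame of plate_mid between -0.015 and 0.015 m and height (world z) of sensor_c between 0.021 and 0.029 m and horizontal distance between gauge_c and riser_c between 0.055 and 0.08 m and x of gauge_c in the frame of plate_mid above 0.03 m and y of gauge_c in the frame of plate_mid between -0.015 and 0.015 m and height (world z) of gauge_c between 0.021 and 0.029 m and angle between the y axis of gauge_c and the y axis of plate_mid, either way round below 0.21 rad and angle between each of riser_c, blank_c, sensor_c, gauge_c's own z axis and vertical below 0.1 rad and linear speed of each of riser, blank, sensor, gauge below 0.01 m/s); the robot touches nothing.
It fails at once if the white blank is moved more than 15 mm (distance of spare_c from where it was at the start of the episode above 0.015 m).
It fails at once if the steel clamp block is moved more than 15 mm (distance of clamp_c from where it was at the start of the episode above 0.015 m).
It also fails if it takes over 104 s, if anything falls off the work surface, if the arm or the gripper's body presses on something with over 40 N, if the wrist force passes 120 N, or if a joint passes its speed limit or range.

## Working session

There is one attempt and no reset: what is moved stays moved. The work goes in short steps, Python scripts to look and compute and a shell command to move; the robot and the scene stay as the last step left them, time stands still between calls to the robot, and variables do not carry over. Pictures are saved under pics/ and viewed, at most 14 in all, crops included, and the job is handed in when it is done.

```bash
mkdir -p pics; python3 - <<'E'
from bench import manip
import cv2,numpy as np
for n in("top","side"):
    p,d=manip.camera(n); cv2.imwrite(f"pics/{n}0.png",p); np.savez(f"{n}0.npz",p=p,d=d)
    print(n,manip.camera_params(n))
s=manip.state();print({k:s[k] for k in("clock","position","tool_rot","width")},manip.hold_point_z)
E
```

```text
top {'camera_matrix': array([[369.87558429,   0.        , 253.97545507],
       [  0.        , 369.87558429, 190.59441554],
       [  0.        ,   0.        ,   1.        ]]), 'origin': array([0.44190539, 0.00507559, 0.96822168]), 'attitude': array([ 0.1024457 , -0.0200738 , -1.59532372])}
side {'camera_matrix': array([[447.54082749,   0.        , 249.86615292],
       [  0.        , 447.54082749, 185.41737561],
       [  0.        ,   0.        ,   1.        ]]), 'origin': array([0.48463571, 0.95933639, 0.774573  ]), 'attitude': array([ 9.13595900e-01, -1.73437560e-03, -3.08967461e+00])}
{'clock': 0.1, 'position': array([0.22195687, 0.47538325, 0.23074264]), 'tool_rot': array([-3.14031803e+00,  3.40947110e-06,  2.70481296e+00]), 'width': 0.0856925922385485} -0.0187
```

View pics/top0.png

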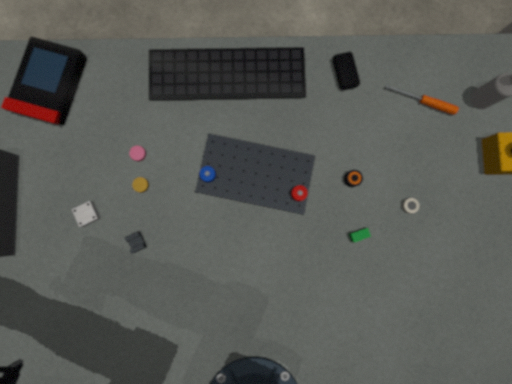

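View pics/side0.png

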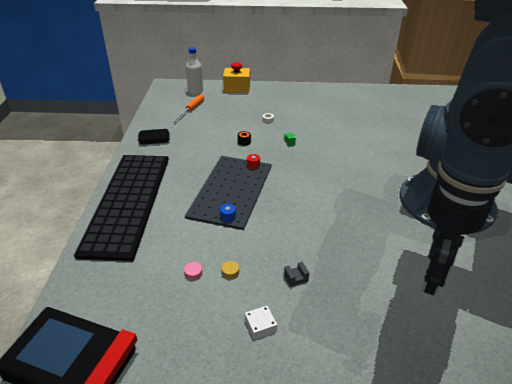

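The top view shows the blue post at (208,174), red post (299,194), sensor (354,178), white blank (411,205), gauge (359,235), brass blank (140,184), a pink disc (138,153) that isn't part of the job, riser (85,213) and clamp (136,242). The side view shows the same things: riser (261,322), brass (230,270), sensor (244,138), gauge (290,139).

```bash
cat > h.py <<'E'
from bench import manip
import cv2,numpy as np
from scipy.spatial.transform import Rotation as R
def ray(n,px,z):
    c=manip.camera_params(n);K=c["camera_matrix"];px=np.atleast_2d(px).astype(float)
    d=np.c_[(px[:,0]-K[0,2])/K[0,0],-(px[:,1]-K[1,2])/K[1,1],-np.ones(len(px))]
    d=R.from_euler("xyz",c["attitude"]).apply(d);o=c["origin"]
    return o+d*((z-o[2])/d[:,2])[:,None]
def blob(p,box,lo,hi):
    """largest contour of HSV range inside box x0,y0,x1,y1"""
    x0,y0,x1,y1=box;m=cv2.inRange(cv2.cvtColor(p[y0:y1,x0:x1],cv2.COLOR_BGR2HSV),lo,hi)
    cs,_=cv2.findContours(m,cv2.RETR_EXTERNAL,cv2.CHAIN_APPROX_NONE)
    c=max(cs,key=cv2.contourArea).reshape(-1,2)+[x0,y0]
    return c
def rect(n,c,z):
    """min-area rectangle of the contour on the plane z: centre, size, yaw of long side (mod pi)"""
    w=ray(n,c,z)[:,:2].astype(np.float32)*1000
    (cx,cy),(a,b),t=cv2.minAreaRect(w)
    if a<b:a,b,t=b,a,t+90
    return np.round([cx,cy,a,b],1),round((t+90)%180-90,1)
def tool():
    s=manip.state();return np.array(s["position"]),R.from_euler("xyz",s["tool_rot"])
def go(x,y,z,yaw=None):
    """cm shift in tool axes from measured pose to world target; yaw of tool y (finger line), deg mod 180"""
    p,r=tool();d=r.inv().apply(np.array([x,y,z])-p)*100
    o="";
    if yaw is not None:
        f=r.apply([0,1,0]);cur=np.degrees(np.arctan2(f[1],f[0]));dt=(yaw-cur+90)%180-90
        o=f"turn about tool z {np.radians(-dt):.3f} (other way {np.radians(-dt+(180 if dt>0 else -180)):.3f}) j6 {manip.state()['joint_pos'][5]:.2f}"
    print("shift",np.round(d,2),o,"tilt",np.round(r.apply([0,0,1]),3))
E
python3 - <<'E'
from h import *
T=np.load("top0.npz")["p"];S=np.load("side0.npz")["p"]
L=dict(
 blue=((190,155,225,190),(100,120,60),(130,255,255),.04,(215,198,240,225)),
 red=((285,180,315,208),(170,120,80),(179,255,255),.04,(243,150,263,172)),
 brass=((125,172,155,198),(15,90,60),(35,255,255),.018,(215,258,245,284)),
 green=((342,222,378,248),(45,90,40),(85,255,255),.03,(280,128,300,150)),
 riser=((65,195,105,232),(0,0,140),(179,60,255),.025,(240,300,282,342)),
 sensor=((338,162,370,194),(0,0,0),(179,255,60),.03,(232,126,256,150)),
 clamp=((120,228,152,258),(0,0,0),(179,255,75),.03,(280,258,312,292)),
 plate=((185,125,325,222),(0,0,0),(179,255,92),.01,(180,150,280,232)))
for k,(b,lo,hi,z,sb) in L.items():
    for n,p,bb in(("top",T,b),("side",S,sb)):
        c=blob(p,bb,lo,hi); print(k,n,*rect(n,c,z),c.min(0),c.max(0))
big=cv2.resize(T[120:260,60:430],None,fx=2.15,fy=2.15,interpolation=cv2.INTER_CUBIC);cv2.imwrite("pics/c1.png",big)
E
```

```text
blue top [583.  101.8  40.4  38.3] 88.8 [199 166] [215 181]
blue side [584.2 121.2  64.8  40.2] -85.5 [219 204] [235 221]
red top [ 514.6 -142.3    3.6    1.8] -46.8 [304 198] [305 199]Traceback (most recent call last):
  File "<stdin>", line 14, in <module>
  File "h.py", line 13, in blob
    c=max(cs,key=cv2.contourArea).reshape(-1,2)+[x0,y0]
      ~~~^^^^^^^^^^^^^^^^^^^^^^^^
ValueError: max() iterable argument is empty
```

```bash
python3 - <<'E'
from h import *
T=np.load("top0.npz")["p"];D=np.load("top0.npz")["d"]
L=dict(
 blue=((190,155,225,190),(100,120,60),(130,255,255),.04),
 red=((285,180,315,208),(0,120,80),(10,255,255),.04),
 brass=((125,172,155,198),(15,90,60),(35,255,255),.018),
 green=((342,222,378,248),(45,90,40),(85,255,255),.03),
 riser=((65,195,105,232),(0,0,140),(179,60,255),.025),
 ring=((338,162,370,194),(0,120,90),(20,255,255),.03),
 sensor=((338,162,370,194),(0,0,0),(179,255,60),.03),
 clamp=((120,228,152,258),(0,0,0),(179,255,75),.03),
 plate=((185,125,325,222),(0,0,0),(179,255,92),.01))
for k,(b,lo,hi,z) in L.items():
    try:
        c=blob(T,b,lo,hi); print(k,*rect("top",c,z),c.min(0),c.max(0),"depth",np.round(np.median([D[y,x] for x,y in [c.mean(0).astype(int)]]),3))
    except ValueError: print(k,"none")
big=cv2.resize(T[120:260,60:430],None,fx=2.15,fy=2.15,interpolation=cv2.INTER_CUBIC);cv2.imwrite("pics/c1.png",big)
E
```

```text
blue [583.  101.8  40.4  38.3] 88.8 [199 166] [215 181] depth 0.934
red [ 529.5 -129.6   38.    37.4] -46.7 [292 185] [307 200] depth 0.936
brass [562.2 276.9  40.7  37.7] 44.3 [132 177] [148 192] depth 0.951
green [ 419.6 -280.7   51.5   25.7] -71.3 [349 228] [370 241] depth 0.938
riser [490.5 414.5  47.4  47. ] -64.2 [ 74 203] [ 94 224] depth 0.933
ring [ 566.  -275.7   33.5   32.5] -47.1 [348 171] [361 184] depth 0.952
sensor [ 560.6 -258.1   40.7   26. ] 16.8 [343 171] [355 186] depth 0.952
clamp [416.4 282.6  46.1  43.3] 22.7 [125 231] [146 252] depth 0.941
plate [585.4 -20.9 293.8 165.5] 77.1 [194 133] [315 215] depth 0.968
```

View pics/c1.png

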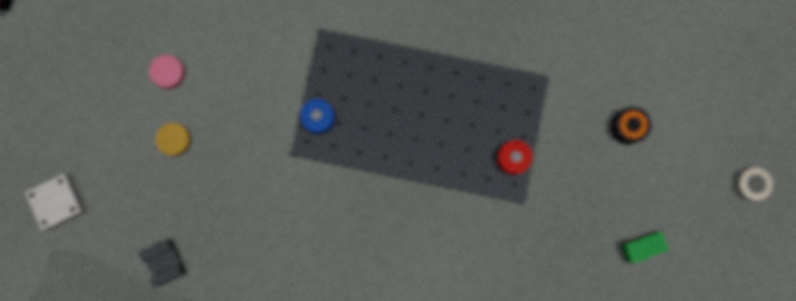

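Enlarged top view: the posts, parts and plate separate cleanly, with the pink disc and white blank apart from the brass. The two posts measure 237.5 mm apart against the stated 240. The plate centre is 30 mm from the midpoint at yaw 77°, as it should be. So plate_mid ≈ (0.556, -0.014). I'll start with the riser.

```bash
python3 -c "
from h import *
go(.4905,.4145,.10,25.8)"
```

```text
shift [-26.91   5.86  13.07] turn about tool z 0.684 (other way -2.458) j6 1.57 tilt [-0.001 -0.001 -1.   ]
```

```bash
python3 -m creep '[-26.9,5.9,13.1,0,0,0.684,0, -26.9,5.9,13.1,0,0,0.684,0, -26.9,5.9,13.1,0,0,0.684,0, -26.9,5.9,13.1,0,0,0.684,0, -26.9,5.9,13.1,0,0,0.684,0, -26.9,5.9,13.1,0,0,0.684,0, -26.9,5.9,13.1,0,0,0.684,0, -26.9,5.9,13.1,0,0,0.684,0]' 40; python3 - <<'E'
from h import *
go(.4905,.4145,.004,25.8)
for n in("top","side"):
    p,d=manip.camera(n);cv2.imwrite(f"pics/{n}1.png",p)
E
python3 -c "
import cv2,numpy as np
a=cv2.imread('pics/side1.png')[180:384,130:402];cv2.imwrite('pics/c2.png',cv2.resize(a,None,fx=2.5,fy=2.5))"
```

```text
clock: 1.1
position: [0.49, 0.4159, 0.101]
tool_rot: [3.141, -0.0, 2.022]
force: [-0.3, -0.1, 1.0]
width: 0.0854
finger_force: 0.0
shift [-0.15 -0.02  9.7 ] turn about tool z 0.001 (other way -3.141) j6 1.82 tilt [ 0.  0. -1.]
```

View pics/c2.png

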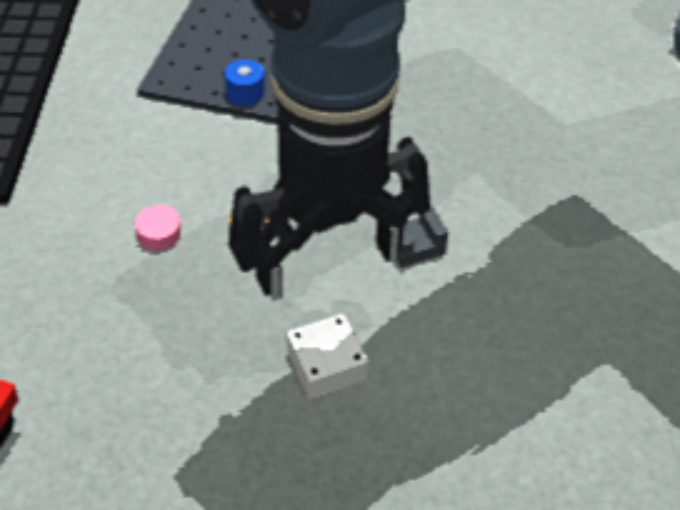

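The gripper hangs above the riser (crop 325,355), with its fingers aligned to the block's sides. Next I descend and grip.

```bash
python3 -m creep '[-0.1,0,5,0,0,0,0, -0.1,0,9.7,0,0,0,0, -0.1,0,9.7,0,0,0,0, -0.1,0,9.7,0,0,0,120, -0.1,0,9.7,0,0,0,180, -0.1,0,9.7,0,0,0,180, -0.1,0,9.7,0,0,0,180, -0.1,0,9.7,0,0,0,180]' 50; python3 -m creep '[0,0,0,0,0,0,180, 0,0,-5,0,0,0,180, 0,0,-10,0,0,0,180, 0,0,-10,0,0,0,180, 0,0,-10,0,0,0,180]'
python3 - <<'E'
from h import *
go(.5562,-.0139,.064,-13)
p,r=tool();f=np.degrees(np.arctan2(*r.apply([0,1,0])[[1,0]]));print("finger",f)
E
```

```text
clock: 2.2
position: [0.4924, 0.4156, 0.0059]
tool_rot: [3.138, -0.001, 2.021]
force: [-1.4, -0.2, 5.8]
width: 0.0488
finger_force: 52.9
clock: 2.82
position: [0.4912, 0.4144, 0.1037]
tool_rot: [3.141, -0.0, 2.021]
force: [-0.4, -1.2, -3.3]
width: 0.049
finger_force: 53.1
shift [-41.39 -12.78   3.96] turn about tool z 0.677 (other way -2.465) j6 1.82 tilt [ 0.001  0.    -1.   ]
finger 25.782404699694062
```

```bash
python3 -m creep '[-41.4,-12.8,0,0,0,0.677,180, -41.4,-12.8,0,0,0,0.677,180, -41.4,-12.8,0,0,0,0.677,180, -41.4,-12.8,0,0,0,0.677,180, -41.4,-12.8,0,0,0,0.677,180, -41.4,-12.8,0,0,0,0.677,180, -41.4,-12.8,0,0,0,0.677,180, -41.4,-12.8,0,0,0,0.677,180, -41.4,-12.8,0,0,0,0.677,180, -41.4,-12.8,0,0,0,0.677,180]'; python3 - <<'E'
from h import *
go(.5562,-.0139,.017,-13)
E
```

```text
clock: 4.08
position: [0.5555, -0.0129, 0.1028]
tool_rot: [-3.14, 0.0, 1.345]
force: [-1.1, 0.1, -1.6]
width: 0.0486
finger_force: 53.0
shift [-0.08  0.1   8.58] turn about tool z 0.001 (other way -3.140) j6 1.77 tilt [-0.001  0.    -1.   ]
```

```bash
python3 -m creep '[-0.1,0.1,5,0,0,0,180, -0.1,0.1,8,0,0,0,180, -0.1,0.1,8.7,0,0,0,180, -0.1,0.1,8.7,0,0,0,180, -0.1,0.1,8.7,0,0,0,180, -0.1,0.1,8.7,0,0,0,100, -0.1,0.1,8.7,0,0,0,0, -0.1,0.1,8.7,0,0,0,0, -0.1,0.1,4,0,0,0,0, -0.1,0.1,-2,0,0,0,0]'; python3 - <<'E'
from h import *
go(.5622,.2769,.12,-13)
E
```

```text
clock: 5.32
position: [0.5557, -0.0153, 0.1234]
tool_rot: [-3.139, 0.001, 1.344]
force: [0.7, -0.1, -0.7]
width: 0.0855
finger_force: 0.0
shift [28.62 -5.95  0.34] turn about tool z -0.000 (other way 3.141) j6 1.77 tilt [-0.003 -0.    -1.   ]
```

```bash
python3 -m creep '[28.6,-6,0.3,0,0,-0.925,0, 28.6,-6,0.3,0,0,-0.925,0, 28.6,-6,0.3,0,0,-0.925,0, 28.6,-6,0.3,0,0,-0.925,0, 28.6,-6,0.3,0,0,-0.925,0, 28.6,-6,0.3,0,0,-0.925,0, 28.6,-6,0.3,0,0,-0.925,0, 28.6,-6,0.3,0,0,-0.925,0, 28.6,-6,0.3,0,0,-0.925,0]'; python3 - <<'E'
from h import *
go(.5622,.2769,.004,40)
p,d=manip.camera("top");cv2.imwrite("pics/top2.png",p)
c=blob(p,(230,150,290,210),(0,0,140),(179,60,255));print(*rect("top",c,.035))
a=p[120:230,110:330];cv2.imwrite('pics/c3.png',cv2.resize(a,None,fx=3,fy=3))
E
```

```text
clock: 6.45
position: [0.5629, 0.2758, 0.1205]
tool_rot: [3.142, 0.0, 2.267]
force: [0.3, -0.3, -0.7]
width: 0.0854
finger_force: 0.0
shift [1.400e-01 1.000e-02 1.165e+01] turn about tool z -0.002 (other way 3.139) j6 1.33 tilt [ 0. -0. -1.]
[557.1 -14.3  49.3  48.7] 77.2
```

View pics/c3.png

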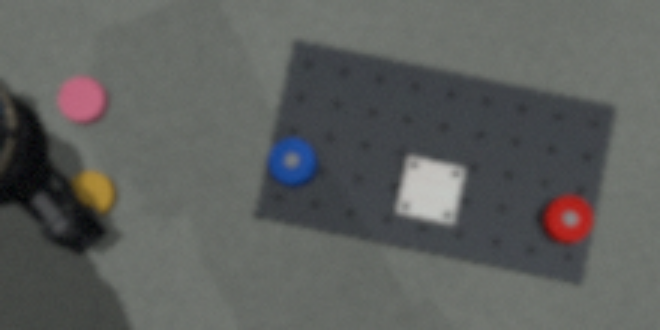

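The riser stands square between the posts (crop 431,190), measured 1 mm from midway at 77.2°. Now the brass.

```bash
python3 -m creep '[0.1,0,5,0,0,0,0, 0.1,0,10,0,0,0,0, 0.1,0,11.6,0,0,0,0, 0.1,0,11.6,0,0,0,0, 0.1,0,11.6,0,0,0,150, 0.1,0,11.6,0,0,0,220, 0.1,0,11.6,0,0,0,220, 0.1,0,11.6,0,0,0,220, 0.1,0,11.6,0,0,0,220, 0.1,0,11.6,0,0,0,220]' 40; python3 -m creep '[0,0,-5,0,0,0,220, 0,0,-10,0,0,0,220, 0,0,-10,0,0,0,220, 0,0,-10,0,0,0,220]'; python3 - <<'E'
from h import *
go(.5571,-.0143,.10,0)
E
```

```text
clock: 7.75
position: [0.563, 0.2782, 0.0061]
tool_rot: [3.139, 0.001, 2.269]
force: [-1.0, -1.6, 7.9]
width: 0.0383
finger_force: 39.3
clock: 8.25
position: [0.5618, 0.2776, 0.1041]
tool_rot: [-3.141, 0.0, 2.269]
force: [-0.0, -0.6, -2.7]
width: 0.0383
finger_force: 41.3
shift [-22.06 -19.12   0.41] turn about tool z 0.698 (other way -2.444) j6 1.33 tilt [-0. -0. -1.]
```

```bash
python3 -m creep '[-22.1,-19.1,0,0,0,0.925,220, -22.1,-19.1,0,0,0,0.925,220, -22.1,-19.1,0,0,0,0.925,220, -22.1,-19.1,0,0,0,0.925,220, -22.1,-19.1,0,0,0,0.925,220, -22.1,-19.1,0,0,0,0.925,220, -22.1,-19.1,0,0,0,0.925,220, -22.1,-19.1,0,0,0,0.925,220, -22.1,-19.1,0,0,0,0.925,220, -22.1,-19.1,0,0,0,0.925,220]'; python3 - <<'E'
from h import *
go(.5571,-.0143,.042,-13)
E
```

```text
clock: 9.5
position: [0.5577, -0.0137, 0.1042]
tool_rot: [-3.141, 0.0, 1.345]
force: [0.6, 0.1, -1.7]
width: 0.0379
finger_force: 41.2
shift [-0.08 -0.05  6.22] turn about tool z 0.001 (other way -3.140) j6 1.77 tilt [-0. -0. -1.]
```

```bash
python3 -m creep '[-0.1,0,3,0,0,0,220, -0.1,0,5.5,0,0,0,220, -0.1,0,6.2,0,0,0,220, -0.1,0,6.2,0,0,0,220, -0.1,0,6.2,0,0,0,220]'; python3 -m creep '[0,0,0,0,0,0,190, 0,0,0,0,0,0,100, 0,0,0,0,0,0,0, 0,0,-4,0,0,0,0, 0,0,-10,0,0,0,0]'; python3 - <<'E'
from h import *
go(.566,-.2757,.14,-13)
E
```

```text
clock: 10.12
position: [0.5582, -0.0153, 0.0431]
tool_rot: [3.14, -0.0, 1.344]
force: [0.1, 0.2, -0.8]
width: 0.0381
finger_force: 41.2
clock: 10.75
position: [0.5563, -0.0153, 0.1421]
tool_rot: [-3.138, 0.001, 1.344]
force: [0.5, -0.3, 0.5]
width: 0.0852
finger_force: 0.0
shift [-25.15   6.81   0.2 ] turn about tool z -0.000 (other way 3.141) j6 1.77 tilt [-0.004  0.    -1.   ]
```

```bash
python3 -m creep '[-25.2,6.8,0,0,0,0,0, -25.2,6.8,0,0,0,0,0, -25.2,6.8,0,0,0,0,0, -25.2,6.8,0,0,0,0,0, -25.2,6.8,0,0,0,0,0, -25.2,6.8,0,0,0,0,0, -25.2,6.8,0,0,0,0,0]'; python3 - <<'E'
from h import *
go(.566,-.2757,.008,-13)
for n,b in(("top",(235,160,290,215)),("side",(215,140,275,215))):
    p,d=manip.camera(n);cv2.imwrite(f"pics/{n}3.png",p)
    x=cv2.resize(p[110:240,190:430],None,fx=3,fy=3);cv2.imwrite(f"pics/{n}3c.png",x)
    c=blob(p,b,(15,90,60),(35,255,255));print(n,*rect(n,c,.053))
E
```

```text
clock: 11.62
position: [0.567, -0.2748, 0.1424]
tool_rot: [-3.141, -0.0, 1.345]
force: [-0.5, -0.0, 0.5]
width: 0.0855
finger_force: 0.0
shift [-0.12 -0.08 13.44] turn about tool z 0.001 (other way -3.140) j6 1.35 tilt [-0.  0. -1.]
top [557.1 -16.2  35.2  34.9] -1.3
side [557.6  -4.3  58.5  38.1] -86.9
```

View pics/side3c.png

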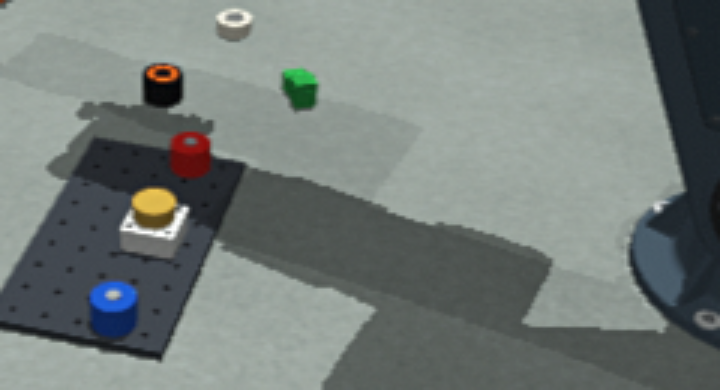

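The brass disc sits flat and centred on the riser (crop 154,205), about 2 mm off its centre. The sensor (162,85) and gauge (299,88) are untouched. Next I grip the sensor.

```bash
python3 -m creep '[-0.1,-0.1,6,0,0,0,0, -0.1,-0.1,11,0,0,0,0, -0.1,-0.1,13.4,0,0,0,0, -0.1,-0.1,13.4,0,0,0,0, -0.1,-0.1,13.4,0,0,0,130, -0.1,-0.1,13.4,0,0,0,210, -0.1,-0.1,13.4,0,0,0,210, -0.1,-0.1,13.4,0,0,0,210, -0.1,-0.1,13.4,0,0,0,210, -0.1,-0.1,13.4,0,0,0,210]' 35; python3 -m creep '[0,0,-5,0,0,0,210, 0,0,-11,0,0,0,210, 0,0,-12,0,0,0,210, 0,0,-12,0,0,0,210]'; python3 - <<'E'
from h import *
go(.5433,-.072,.13,-13)
E
```

```text
clock: 12.98
position: [0.5668, -0.2772, 0.0101]
tool_rot: [3.139, 0.0, 1.344]
force: [-0.4, 1.3, 6.3]
width: 0.0426
finger_force: 34.9
clock: 13.48
position: [0.5662, -0.2772, 0.1294]
tool_rot: [3.14, 0.001, 1.344]
force: [0.4, 0.9, -1.9]
width: 0.0429
finger_force: 36.4
shift [19.48 -6.85 -0.09] turn about tool z -0.000 (other way 3.141) j6 1.34 tilt [ 0.002 -0.001 -1.   ]
```

```bash
python3 -m creep '[19.5,-6.9,0,0,0,0,210, 19.5,-6.9,0,0,0,0,210, 19.5,-6.9,0,0,0,0,210, 19.5,-6.9,0,0,0,0,210, 19.5,-6.9,0,0,0,0,210, 19.5,-6.9,0,0,0,0,210, 19.5,-6.9,0,0,0,0,210]'; python3 - <<'E'
from h import *
go(.5433,-.072,.0205,-13)
E
```

```text
clock: 14.35
position: [0.5426, -0.0727, 0.1279]
tool_rot: [-3.141, 0.0, 1.342]
force: [-0.6, -0.2, -1.3]
width: 0.0424
finger_force: 36.4
shift [ 0.08  0.06 10.74] turn about tool z -0.002 (other way 3.140) j6 1.67 tilt [-0. -0. -1.]
```

```bash
python3 -m creep '[0.1,0.1,5,0,0,0,210, 0.1,0.1,9.5,0,0,0,210, 0.1,0.1,10.7,0,0,0,210, 0.1,0.1,10.7,0,0,0,210, 0.1,0.1,10.7,0,0,0,210, 0.1,0.1,10.7,0,0,0,170, 0.1,0.1,10.7,0,0,0,80, 0.1,0.1,10.7,0,0,0,0, 0.1,0.1,6,0,0,0,0, 0.1,0.1,-2,0,0,0,0]'; python3 - <<'E'
from h import *
go(.4196,-.2807,.14,-71.3)
E
```

```text
clock: 15.6
position: [0.5426, -0.0704, 0.1309]
tool_rot: [-3.138, 0.0, 1.344]
force: [2.1, -0.3, 0.8]
width: 0.085
finger_force: 0.0
shift [-23.26  -7.26  -0.87] turn about tool z 1.018 (other way -2.124) j6 1.67 tilt [-0.003  0.    -1.   ]
```

```bash
python3 -m creep '[-23.3,-7.3,-1,0,0,-2.124,0, -23.3,-7.3,-1,0,0,-2.124,0, -23.3,-7.3,-1,0,0,-2.124,0, -23.3,-7.3,-1,0,0,-2.124,0, -23.3,-7.3,-1,0,0,-2.124,0, -23.3,-7.3,-1,0,0,-2.124,0, -23.3,-7.3,-1,0,0,-2.124,0, -23.3,-7.3,-1,0,0,-2.124,0, -23.3,-7.3,-1,0,0,-2.124,0, -23.3,-7.3,-1,0,0,-2.124,0]'; python3 - <<'E'
from h import *
go(.4196,-.2807,.14,-71.3)
E
```

```text
clock: 16.85
position: [0.4201, -0.2812, 0.141]
tool_rot: [-3.141, 0.0, -3.132]
force: [0.3, 0.2, -0.1]
width: 0.0853
finger_force: 0.0
shift [0.05 0.05 0.1 ] turn about tool z -0.317 (other way 2.825) j6 -0.60 tilt [ 0. -0. -1.]
```

```bash
python3 -m creep '[0,0,0,0,0,-0.317,0, 0,0,2,0,0,-0.317,0, 0,0,8,0,0,-0.317,0, 0,0,12,0,0,-0.317,0, 0,0,13.4,0,0,-0.317,0, 0,0,13.4,0,0,-0.317,0, 0,0,13.4,0,0,-0.317,120, 0,0,13.4,0,0,-0.317,180, 0,0,13.4,0,0,-0.317,180, 0,0,13.4,0,0,-0.317,180]' 30; python3 -m creep '[0,0,0,0,0,0,180, 0,0,-5,0,0,0,180, 0,0,-11,0,0,0,180, 0,0,-12,0,0,0,180, 0,0,-12,0,0,0,180]'; python3 - <<'E'
from h import *
t=np.array([.5571,-.0143])+.067*np.array([.974,-.225]);print(t)
go(*t,.13,77)
for n in("top","side"):
    p,d=manip.camera(n);cv2.imwrite(f"pics/{n}4.png",p)
    x=cv2.resize(p[80:250,190:430],None,fx=3,fy=3);cv2.imwrite(f"pics/{n}4c.png",x)
E
```

```text
clock: 18.1
position: [0.4211, -0.2819, 0.0083]
tool_rot: [-3.139, 0.002, -2.821]
force: [1.1, 1.4, 6.1]
width: 0.0491
finger_force: 30.4
clock: 18.73
position: [0.4205, -0.2815, 0.1276]
tool_rot: [-3.14, 0.001, -2.821]
force: [0.9, 0.5, -1.4]
width: 0.0494
finger_force: 33.2
[ 0.622358 -0.029375]
shift [-27.1   17.57  -0.24] turn about tool z 0.547 (other way -2.594) j6 -0.91 tilt [ 0.002 -0.001 -1.   ]
```

View pics/side4c.png

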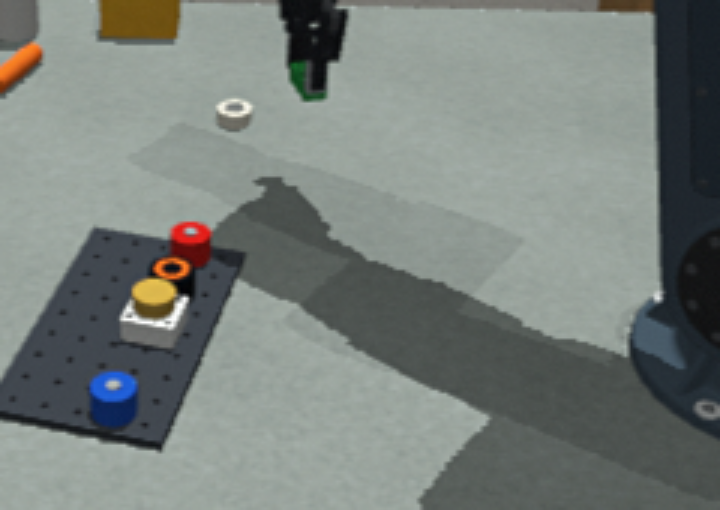

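The gauge is held level in the fingers (crop 308,80), and the sensor stands between the riser and the red post (172,275).

```bash
python3 -m creep '[-27.1,17.6,0,0,0,0.547,180, -27.1,17.6,0,0,0,0.547,180, -27.1,17.6,0,0,0,0.547,180, -27.1,17.6,0,0,0,0.547,180, -27.1,17.6,0,0,0,0.547,180, -27.1,17.6,0,0,0,0.547,180, -27.1,17.6,0,0,0,0.547,180, -27.1,17.6,0,0,0,0.547,180, -27.1,17.6,0,0,0,0.547,180]'; python3 - <<'E'
from h import *
go(.6224,-.0294,.0188,77)
E
```

```text
clock: 19.95
position: [0.6211, -0.0298, 0.1263]
tool_rot: [-3.141, -0.001, 2.914]
force: [-0.3, 0.5, -0.6]
width: 0.0492
finger_force: 33.2
shift [-0.13  0.08 10.75] turn about tool z -0.001 (other way 3.141) j6 0.18 tilt [-0.001 -0.    -1.   ]
```

```bash
python3 -m creep '[-0.1,0.1,5,0,0,0,180, -0.1,0.1,9.5,0,0,0,180, -0.1,0.1,10.7,0,0,0,180, -0.1,0.1,10.7,0,0,0,180, -0.1,0.1,10.7,0,0,0,180, -0.1,0.1,10.7,0,0,0,140, -0.1,0.1,10.7,0,0,0,60, -0.1,0.1,10.7,0,0,0,0, -0.1,0.1,6,0,0,0,0, -0.1,0.1,0,0,0,0,0]'; python3 -m creep '[0,0,-6,0,0,0,0, 0,-20,-10,0,0,0,0, 0,-25,-10,0,0,0,0, 0,-30,-10,0,0,0,0, 0,-30,-10,0,0,0,0, 0,-30,-10,0,0,0,0, 0,-30,-10,0,0,0,0]'; python3 - <<'E'
from h import *
for n in("top","side"):
    p,d=manip.camera(n);cv2.imwrite(f"pics/{n}5.png",p)
    x=cv2.resize(p[110:240,120:360],None,fx=3,fy=3);cv2.imwrite(f"pics/{n}5c.png",x)
    if n=="top":
        for k,b,lo,hi,z in(("gauge",(230,130,290,180),(45,90,40),(85,255,255),.04),("brass",(235,155,290,215),(15,90,60),(35,255,255),.053),("riser",(235,150,275,210),(0,0,130),(179,60,255),.035),("ring",(262,168,288,205),(0,120,90),(14,255,255),.04)):
            try:c=blob(p,b,lo,hi);print(k,*rect(n,c,z))
            except ValueError:print(k,"none")
E
```

```text
clock: 21.2
position: [0.6221, -0.0281, 0.1268]
tool_rot: [-3.141, -0.003, 2.915]
force: [1.4, 0.4, -0.4]
width: 0.0851
finger_force: 0.0
clock: 22.08
position: [0.5547, -0.3241, 0.227]
tool_rot: [-3.141, 0.001, 2.91]
force: [0.5, 0.6, -0.6]
width: 0.0855
finger_force: 0.0
gauge [618.5 -28.1  53.7  29.5] 74.6
brass [557.1 -16.2  35.2  34.9] -1.3
riser [556.9 -14.2  50.   49.5] 76.4
ring [544.2 -68.6  34.3  32.2] -46.5
```

View pics/top5c.png

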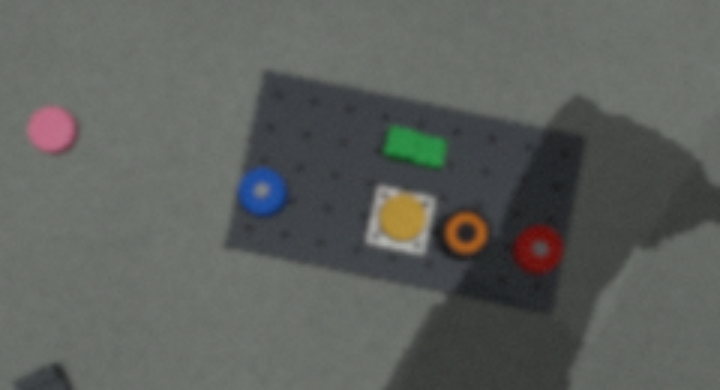

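View pics/side5c.png

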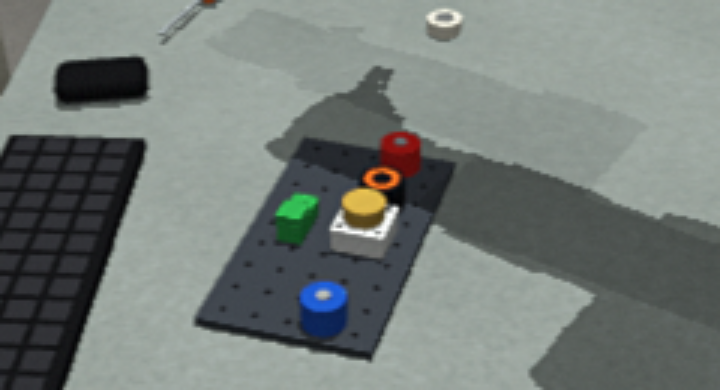

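Top: gauge (415,146), riser with brass (402,216), sensor (466,232), all in place. Side: everything stands upright and the arm is clear.

Measured against the limits:

| Check | Measured | Limit |
|---|---|---|
| Riser off midway | ~1 mm | 12 mm |
| Brass off riser centre | 2 mm | 12 mm |
| Sensor to riser | 56 mm | 46–76 mm |
| Sensor to red post | 63 mm | 44–74 mm |
| Gauge to riser | 63 mm | 55–80 mm |

I'm handing it in.

```bash
python3 -c "
from bench import manip
print(manip.job_done())"
```

```text
the job is handed in; nothing more can be done
None
```

The job is handed in: riser, brass blank, sensor and gauge are all on the plate, inside every limit I measured from the top camera. The white blank and clamp block were not touched, it took about 22 s of the 104 s, and the hand-in call returned no verdict.

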